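# Couple the drive shaft to the mixing lid

### The job

First turn the paint carousel counterclockwise (seen from above) by its post until it rests against its index stop. Then take the keyed drive shaft with the bar handle from its stand, push it upright into the hub on the mixing lid, turning it until the key slips into the keyway, and push on against the spring until its collar is down on the hub. Finish while still gripping the shaft and holding it pressed fully home, as the spring would push it out again; leave the other things on the bench where they stand.

Things in the scene. Friction and masses are not known exactly. Their poses are not given: they have to be found in the camera images.
- platter (a joint): Angle of the carousel's platter, growing counterclockwise seen from above. It starts between 0 and 0.6; 1.31 rad is the hard index stop (a lug on the rim then stands at a bracket on the base). It turns with friction, 4 to 6 N at the post, and stays where it is left.
- platter_axis (a point): Centre of the platter's top face, on its turning axis, 36 mm above the bench. Round aluminium disc, 300 mm across. x (turning with it) points to the tin with the hub (hub axis 78 mm from here), -x to the post, z up. A quarter turn counterclockwise from the hub's tin a plain tin, 78 mm wide and 72 mm tall, is clamped on too.
- post_top (a point): Centre of the top of the upright round steel post by which the platter is turned: 16 mm across, 62 mm tall, standing on the platter across from the hub, 125 mm from the platter's axis; top 98 mm above the bench.
- hub: Round steel hub, 44 mm across, upright on the lid of a 92 mm wide tin on the platter. Origin: centre of its mouth (top face), 171 mm above the bench, 27 mm above the lid. z up, x points to the keyway. Bore 22.4 mm across. 30 mm below the mouth a spring plunger resists with 4 N at first touch, 10 N with the shaft fully home, 12 mm farther.
- keyway (a point): Middle of the hub's only keyway at the mouth, 14.5 mm from the hub's axis: a slot 9 mm wide, reaching 17 mm from the axis, down the whole bore. The hub is stiff to turn in the lid (0.4 N m) and its angle on the tin varies; with the platter at its stop the keyway points within about 0.8 rad of world +x. Axes as the hub's.
- shaft: Keyed steel drive shaft, 96 mm long, 0.15 to 0.26 kg, upright in a stand. Origin: centre of its lower tip, z up, x towards the key. Round, 20 mm across, tapered tip. Key: 6 mm wide, to 15.5 mm from the axis, from 18 to 39 mm above the tip. Collar 38 mm across, underside 42 mm above the tip: it rests on the hub when fully home. x starts within about 0.6 rad of world +x.
- handle (a point): Centre of the shaft's handle, 78 mm above its tip: a black bar 18 mm thick along the shaft's x, 56 mm long along its y, from 60 to 96 mm above the tip. Grip it across its 18 mm.
- stand: Black block 70 x 70 x 30 mm, fixed; origin at the centre of its underside. The keyed shaft stands 16 mm deep in its round hole, the tip 14 mm above the bench. Its like holds the spindle; which of the two is nearer the robot varies.
- spindle: Bystander: plain steel rod 20 mm across with a round black knob 34 mm across and no key or collar, 86 mm tall, upright in its own stand like the other. Origin: centre of its lower tip.
- hardener: Bystander: closed hardener can, 66 mm across, 110 mm tall. Origin: centre of its underside.
- cup: Bystander: white plastic mixing cup, 70 mm across, 85 mm tall. Origin: centre of its underside.
- scraper: Bystander: spatula lying flat on the bench beyond the stands. Origin: centre of its underside.

How it is judged:
By the outcome, as a careful person would: the job done as asked, in the order asked, and still so for the second after the job is handed in, while the arm keeps its last pose, push and grip.
It also fails if it takes over 58 s, if anything falls off the work surface, if the arm or the gripper's body presses on something with over 40 N, if the wrist force passes 120 N, or if a joint passes its speed limit or range.

### The arm

A 6-joint arm with a two-finger parallel gripper is mounted at the origin on the work surface. World frame = base frame: x ahead of the robot, y to its left, z up, the work surface at z = 0. Lengths are in mm, angles in degrees, forces in N, time in s.
With the tool pointing down it reaches from about 325 to 775 mm from the base axis. Payload 9.3 kg.
Tool frame: the origin (TCP) lies at the very end of the fingers, on their centre line; the grasp point (between the pads) lies 19 mm behind it; z points along the fingers, y is the line along which they close (so a half turn about z gives the same grasp; the last joint's range is limited). The gripper opens to 85 mm and grips with 20 to 120 N. Pads are 22 mm wide; open, the fingers measure 114 mm over their backs; the gripper's body (76 mm by 85 mm) begins 54 mm behind the grasp point. The pads swing forward as they close: fully open they stand 13 mm farther back than shut.
Start: joints at [55.944, 14.817, 1.232, 76.415, 0, 81.257], TCP at [235.163, 497.187, 231.279] pointing down, gripper open.
Joint ranges: [-174.27, 174.27], [-52.1, 104.24], [-59.71, 78.15], [-110.17, 111.67], [-87.03, 83.33], [-180, 180]. Speed limits (degrees/s): [127.2, 127.2, 159.86, 180, 180, 180].

### API

Orientations are given as [roll, pitch, yaw] about the fixed x, y, z axes, in that order (R = Rz(yaw) Ry(pitch) Rx(roll)).
In Python, from station import observe, viewer, r gives the robot as it stands. The module is installed in compiled form; this text tells all that it offers.
- The arm moves only by the shell command python3 -m crank 'ROWS' [FORCE]. ROWS is JSON, a list that holds one entry, the list of rows, each a list of 7 numbers: the shift along the world's x, y, z in units of 30 mm (1.0 is 30 mm), then the turn, a rotation vector about the world's x, y, z in rad, then the closure, from 0 (fully open) to 1 (shut). In form: [[[x, y, z, wx, wy, wz, jaw], ...]]. A call has 1 to 8 rows; each row shifts and turns the commanded pose from where the row before left it; what a row does not reach is not made up. A row lasts 1/12 s, in which the tool goes at most 41.7 mm and 7.16 degrees, less where a joint would pass 70% of its speed; a pose out of reach is approached as far as the arm can. A call is refused whole if a number of a shift passes 1 or a number of a turn 0.125, either way. A call with a gripper value outside its range is refused whole. The fingers move at their own pace and stop on an object; FORCE is the grip in N (left out, the last holds). Time passes only in rows, so rows that do not move let the fingers close. It gives the time, the measured TCP pose, the force, the opening and the grip force at its end, in the units of the state.
- observe(): the state, without advancing time (a new reading comes with each control period).
- viewer.snapshot(name): name is "scene" or "top" or "wrist"; returns a dict with "image" (420x560x3 uint8, red, green, blue), "vfov" (degrees; the focal length in pixels is half the picture's height over the tangent of half this angle, whatever the lens; pixels are square), "cx", "cy" (the principal point, pixels), "dist_coeffs" ([k1, k2, p1, p2, k3] as OpenCV has them; the pictures are not rectified), "xyz" and "attitude" of the camera in the world. Camera axes: x right, y down, z forward; pixel columns grow to the right and rows downward; lengths in mm; the calibration is good to about 2 mm. A picture is of the moment at which its call begins. There is no depth.
- r.hand_in(): hands the job in; it is judged then, once.
The state is a dict: "clock": time; "joints": joint angles; "qd": joint speeds; "effort": joint torques, N m; "eef_pos": TCP position; "tcp_rot": TCP orientation; "ft_force": force on the tool from outside, world axes, zero at the start; "wrist_torque": the same for the moment, N m; "grip_width": finger opening in mm; "grasp_force": force on a finger pad.
Only numpy, scipy, OpenCV 4.12 (cv2) and the standard library are available. Lean on these libraries where they do the work, as an engineer would, in place of code of your own. Each camera call takes 0.05 s, during which the arm holds its last target. There are 200 camera calls.

## Working session

There is one attempt and no reset: what is moved stays moved. The work goes in short steps, Python scripts to look and compute and a shell command to move; the robot and the scene stay as the last step left them, time stands still between calls to the robot, and variables do not carry over. Pictures are saved under pics/ and viewed, at most 10 in all, crops included, and the job is handed in when it is done.

```bash
mkdir -p pics
cat > h.py <<'E'
import numpy as np, cv2, pickle
from station import observe, viewer, r
from scipy.spatial.transform import Rotation as R
def snap(n,f):
    d=viewer.snapshot(n); cv2.imwrite('pics/'+f+'.png',d['image'][:,:,::-1]); pickle.dump(d,open('pics/'+f+'.pkl','wb')); return d
def cam(d):
    f=d['image'].shape[0]/2/np.tan(np.radians(d['vfov'])/2)
    K=np.array([[f,0,d['cx']],[0,f,d['cy']],[0,0,1]])
    a=np.array(d['attitude'],float)
    Rm=a if a.shape==(3,3) else R.from_euler('xyz',a,degrees=True).as_matrix()
    return K,np.array(d['dist_coeffs'],float),np.array(d['xyz'],float),Rm
def load(f): return pickle.load(open('pics/'+f+'.pkl','rb'))
def ray(d,uv):
    K,D,c,Rm=cam(d); p=cv2.undistortPoints(np.array([[uv]],float),K,D)[0,0]
    v=Rm@np.array([p[0],p[1],1]); return c,v/np.linalg.norm(v)
def atz(d,uv,z):
    c,v=ray(d,uv); return c+v*(z-c[2])/v[2]
def tri(obs):
    A=np.zeros((3,3));b=np.zeros(3)
    for d,uv in obs:
        c,v=ray(d,uv);P=np.eye(3)-np.outer(v,v);A+=P;b+=P@c
    x=np.linalg.solve(A,b); 
    return x,[np.linalg.norm((np.eye(3)-np.outer(v,v))@(x-c)) for c,v in (ray(*o) for o in obs)]
def proj(d,X):
    K,D,c,Rm=cam(d); q=(np.atleast_2d(X)-c)@Rm
    return cv2.projectPoints(q,np.zeros(3),np.zeros(3),K,D)[0][:,0]
E
python3 - <<'E'
from h import *
print(observe())
for n in ['scene','top','wrist']:
    d=snap(n,n+'0'); print(n,{k:v for k,v in d.items() if k!='image'})
a=cv2.imread('pics/scene0.png');b=cv2.imread('pics/top0.png')
E
```

```text
{'clock': 0.0, 'joints': array([5.59438882e+01, 1.48496080e+01, 1.19007081e+00, 7.64151096e+01,
       8.96904133e-04, 8.12568700e+01]), 'qd': array([ 0.00379762, -0.02054073, -0.02931817,  0.02613447, -0.00717945,
        0.04490728]), 'effort': array([ 1.92291620e-03, -5.55645061e+01,  3.44530642e+01,  1.38735253e-02,
       -1.48252552e-04, -2.94936444e-05]), 'eef_pos': array([235.00160272, 496.96201005, 230.67925022]), 'tcp_rot': array([-1.79926357e+02, -1.22331546e-02,  1.54687010e+02]), 'ft_force': array([-6.06553240e-04, -8.56999556e-01, -8.15849427e-01]), 'wrist_torque': array([-0.06506097, -0.00393115,  0.00518645]), 'grasp_force': 0.0, 'grip_width': 85.56689171161594}
scene {'vfov': 48.8310370747363, 'cx': 275.79959073904695, 'cy': 207.03885540729578, 'dist_coeffs': array([0.00866846, 0.        , 0.        , 0.        , 0.        ]), 'xyz': array([1039.95330284, -713.78096058, 1038.65108461]), 'attitude': array([-136.1722247 ,    0.48838029,   34.86660494])}
top {'vfov': 47.418521638009665, 'cx': 266.5734887916305, 'cy': 207.1619112032999, 'dist_coeffs': array([-0.09428375,  0.        ,  0.        ,  0.        ,  0.        ]), 'xyz': array([ 468.88250082,   27.24656779, 1285.36764892]), 'attitude': array([-176.96572923,   -0.98525122,  -89.98153478])}
wrist {'vfov': 65.49109583267563, 'cx': 274.0989428103027, 'cy': 207.16713439061994, 'dist_coeffs': array([-0.00135639,  0.        ,  0.        ,  0.        ,  0.        ]), 'xyz': array([167.14160671, 529.41998435, 373.1211588 ]), 'attitude': array([1.63000521e+02, 4.24566935e-02, 6.46292985e+01])}
```

View pics/scene0.png

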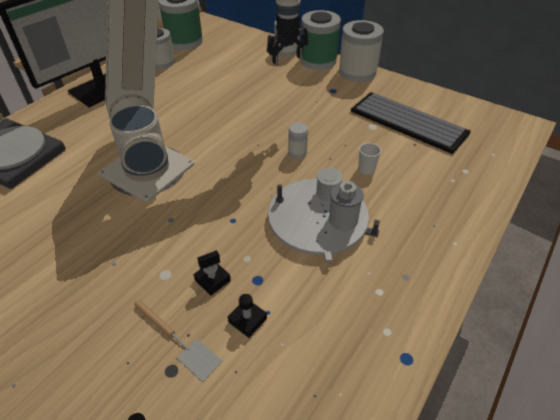

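View pics/top0.png

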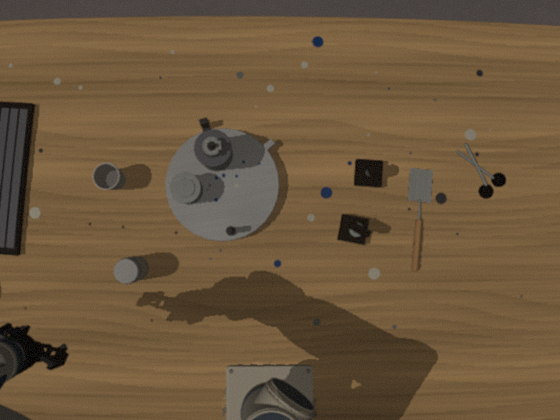

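The scene view shows the post near (279,190), the hub mouth near (347,187) and the keyed shaft in the stand at (211,275). In the top view the post is near (231,231), the hub near (212,147) and the shaft's stand at (353,229). I'll zoom in for measuring.

Run:
```python
import cv2,numpy as np
s=cv2.imread('pics/scene0.png');t=cv2.imread('pics/top0.png')
t=np.clip(t.astype(float)*1.8,0,255).astype('uint8')
def c(i,x,y,w,h): return cv2.resize(i[y:y+h,x:x+w],(400,300),interpolation=cv2.INTER_CUBIC)
o=np.vstack([np.hstack([c(s,260,160,133,100),c(s,185,240,80,60)]),np.hstack([c(t,155,110,160,120),c(t,320,185,80,60)])])
cv2.imwrite('pics/m0.png',o)
```

```text
(no output)
```

View pics/m0.png

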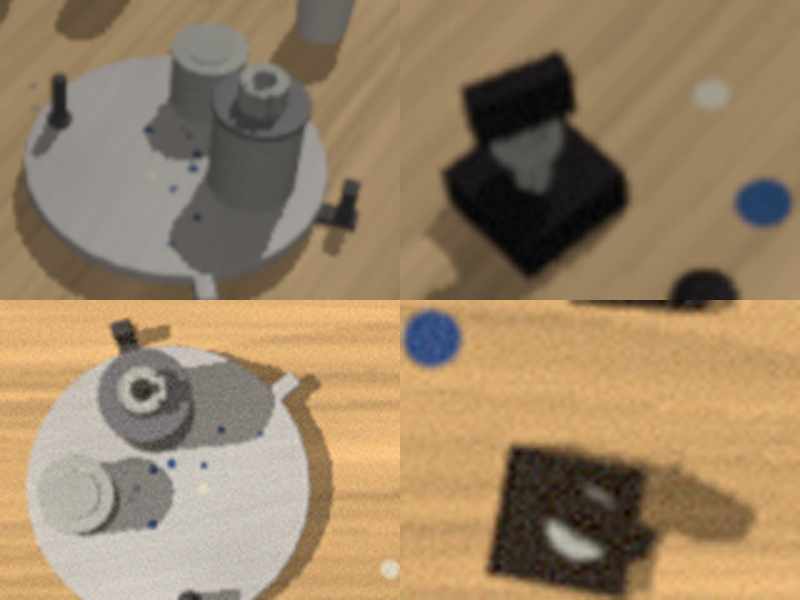

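The crops show the post top at scene (279.6,186), and the hub mouth at scene (348.4,187) and top (211.8,145.6). The handle bar is seen edge-on at scene ≈(287,255) and top ≈(359,229).

Run:
```python
from h import *
s=load('scene0');t=load('top0')
print('hub',tri([(s,(348.4,186.6)),(t,(211.8,145.6))]))
print('post',tri([(s,(279.6,185.5)),(t,(230.5,230.5))]))
print('post z98',atz(s,(279.6,185.9),98),atz(t,(230.5,230.5),98))
print('handle',tri([(s,(185+115/5,240+78/5)),(t,(359.6,229.4))]))
# platter ellipse fit in top
g=cv2.cvtColor(s['image'],cv2.COLOR_RGB2HSV)
L=[atz(t,p,36)[:2] for p in [(155+27/2.5,110+190/2.5),(155+308/2.5,110+190/2.5),(155+190/2.5,110+46/2.5),(223,240.5)]]
print('rim',L)
h=tri([(s,(348.4,186.6)),(t,(211.8,145.6))])[0];p=tri([(s,(279.6,185.5)),(t,(230.5,230.5))])[0]
ax=p+(h-p)*125/203; print('axis',ax, np.linalg.norm((h-p)[:2]), np.degrees(np.arctan2(*(h-p)[1::-1])))
print('lug',atz(t,(155+285/2.5,110+87/2.5),34),atz(s,(260+205/3.008,160+290/3.008),34),'brk',atz(t,(155+123/2.5,110+35/2.5),34))
```

```text
hub (array([674.58603009, 138.18935484, 170.73374201]), [np.float64(2.040749203860217), np.float64(2.0407492038599893)])
post (array([475.66840271,  97.55396181, 100.37683846]), [np.float64(2.362019813472106), np.float64(2.3620198134721693)])
post z98 [477.05073176  99.69418832  98.        ] [473.78675041  96.2745386   98.        ]
handle (array([ 477.23064675, -222.92668015,  107.49425394]), [np.float64(1.0588722889443944), np.float64(1.0588722889444702)])
rim [array([590.42679924, 270.36937831]), array([590.78404368, -24.72062392]), array([743.60237864,  99.94379365]), array([447.97354006, 119.33671276])]
axis [598.15462647 122.57575555 143.70005494] 203.02575611797664 11.54566967831228
lug [ 7.00339779e+02 -6.15359834e-01  3.40000000e+01] [7.06093916e+02 1.37445401e-01 3.40000000e+01] brk [755.83126596 171.21940001  34.        ]
```

```bash
python3 -m crank '[[[0.572,-0.95,0,0,0,0.107,0],[0.572,-0.95,0,0,0,0.107,0],[0.572,-0.95,0,0,0,0.107,0],[0.572,-0.95,0,0,0,0.107,0],[0.572,-0.95,0,0,0,0.107,0],[0.572,-0.95,0,0,0,0.107,0],[0.572,-0.95,0,0,0,0,0],[0.572,-0.95,0,0,0,0,0]]]' 20; python3 -m crank '[[[0.572,-0.95,0,0,0,0,0],[0.572,-0.95,0,0,0,0,0],[0.572,-0.95,0,0,0,0,0],[0.572,-0.95,0,0,0,0,0],[0.572,-0.95,0,0,0,0,0],[0.572,-0.95,0,0,0,0,0],[0,0,-0.8,0,0,0,0],[0,0,-0.6,0,0,0,0]]]'
python3 - <<'E'
from h import *
d=snap('wrist','w1');print(observe()['eef_pos'],observe()['tcp_rot'])
print(proj(d,[[475.4,98,98],[598,122.5,36]]))
E
```

```text
clock: 0.82
eef_pos: [372.8, 267.7, 231.2]
tcp_rot: [-180.0, -0.0, -168.5]
ft_force: [0.9, 1.2, 0.3]
grip_width: 85.2
grasp_force: 0.0
clock: 1.48
eef_pos: [476.4, 96.4, 188.3]
tcp_rot: [-180.0, 0.0, -168.7]
ft_force: [-0.4, 0.5, -0.4]
grip_width: 85.5
grasp_force: 0.0
[474.31467586  97.02645049 184.95161502] [ 179.94965985   -0.28269916 -168.66112958]
[[275.86981612 211.06338171]
 [275.50410167 307.19772428]]
```

View pics/w1.png

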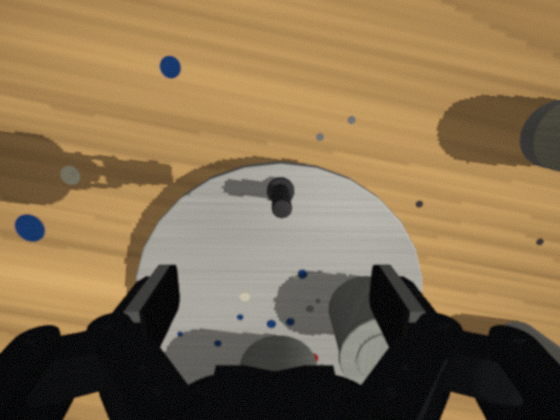

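The wrist view shows the post top at (281,208), against the predicted (276,211), so I'm lined up. I'll descend and grip.

```bash
python3 -m crank '[[[0,0,-0.8,0,0,0,0],[0,0,-0.9,0,0,0,0],[0,0,-0.9,0,0,0,0],[0,0,-0.9,0,0,0,0],[0,0,-0.85,0,0,0,0],[0,0,0,0,0,0,0.3],[0,0,0,0,0,0,0.6],[0,0,0,0,0,0,0.9]]]' 25; python3 -m crank '[[[0,0,0,0,0,0,1],[0,0,0,0,0,0,1],[0,0,0,0,0,0,1],[0,0,0,0,0,0,1],[0,0,0,0,0,0,1]]]'
python3 - <<'E'
import numpy as np
# arc plan: centre, start, per-row angle 0.1 rad
c=np.array([598.15,122.6]);a0=np.radians(191.5)
p=[c+125*np.array([np.cos(a0+.1*i),np.sin(a0+.1*i)]) for i in range(15)]
print(np.round(np.diff(p,axis=0)/30,3).tolist())
E
```

```text
clock: 2.2
eef_pos: [476.1, 98.4, 60.2]
tcp_rot: [-180.0, 0.1, -168.5]
ft_force: [-0.3, 0.3, 0.5]
grip_width: 51.6
grasp_force: 0.0
clock: 2.62
eef_pos: [476.1, 98.6, 60.2]
tcp_rot: [180.0, 0.1, -168.5]
ft_force: [-1.4, 2.1, 7.1]
grip_width: 15.0
grasp_force: 24.3
[[0.103, -0.403], [0.143, -0.391], [0.181, -0.375], [0.218, -0.355], [0.252, -0.331], [0.284, -0.305], [0.313, -0.275], [0.339, -0.242], [0.361, -0.207], [0.38, -0.17], [0.395, -0.131], [0.406, -0.091], [0.413, -0.05], [0.416, -0.008]]
```

```bash
python3 -m crank '[[[0.103,-0.403,0,0,0,0.1,1],[0.143,-0.391,0,0,0,0.1,1],[0.181,-0.375,0,0,0,0.1,1],[0.218,-0.355,0,0,0,0.1,1]]]'; python3 -m crank '[[[0.252,-0.331,0,0,0,0.1,1],[0.284,-0.305,0,0,0,0.1,1],[0.313,-0.275,0,0,0,0.1,1],[0.339,-0.242,0,0,0,0.1,1],[0,0,0,0,0,0,1]]]'
```

```text
clock: 2.95
eef_pos: [496.3, 53.2, 60.2]
tcp_rot: [180.0, 0.3, -145.3]
ft_force: [5.4, 10.7, 0.7]
grip_width: 14.9
grasp_force: 24.5
clock: 3.37
eef_pos: [534.3, 18.4, 60.2]
tcp_rot: [-179.8, 0.3, -122.3]
ft_force: [7.8, 8.9, 1.8]
grip_width: 14.9
grasp_force: 26.7
```

```bash
python3 -m crank '[[[0.361,-0.207,0,0,0,0.1,1],[0.38,-0.17,0,0,0,0.1,1],[0,0,0,0,0,0,1]]]'; python3 -m crank '[[[0.2,-0.07,0,0,0,0.05,1],[0,0,0,0,0,0,1]]]'
```

```text
clock: 3.62
eef_pos: [553.3, 8.5, 59.8]
tcp_rot: [179.9, 0.3, -110.8]
ft_force: [-0.9, 12.7, 6.8]
grip_width: 15.2
grasp_force: 30.2
clock: 3.78
eef_pos: [553.2, 8.7, 59.5]
tcp_rot: [179.3, 0.3, -108.1]
ft_force: [-27.4, 21.0, 24.7]
grip_width: 15.1
grasp_force: 33.9
```

```bash
python3 -m crank '[[[0,0,0,0,0,0,0.7],[0,0,0,0,0,0,0.4],[0,0,0,0,0,0,0.2],[0,0,0,0,0,0,0],[0,0,0,0,0,0,0],[0,0,0.6,0,0,0,0],[0,0,0.9,0,0,0,0],[0,0,1,0,0,0,0]]]'; python3 -m crank '[[[0,0,1,0,0,0,0],[0,0,1,0,0,0,0],[0,-0.9,1,0,0,0,0],[-0.25,-1,0.5,0,0,0,0],[-0.4,-1,0,0,0,0,0],[-0.5,-1,0,0,0,0,0],[-0.5,-1,0,0,0,0,0],[0,0,0,0,0,0,0]]]'
python3 - <<'E'
from h import *
t=snap('top','top1');snap('scene','scene1');w=snap('wrist','w2');print(observe()['eef_pos'],observe()['tcp_rot'])
print(proj(w,[[477.2,-222.9,110]]))
i=np.clip(t['image'][:,:,::-1].astype(float)*1.8,0,255).astype('uint8')
s=load('scene1')['image'][:,:,::-1]
def c(i,x,y,w,h): return cv2.resize(i[y:y+h,x:x+w],(400,300),interpolation=cv2.INTER_CUBIC)
o=np.vstack([np.hstack([c(i,155,110,160,120),c(i,160,140,80,60)]),np.hstack([c(s,260,160,133,100),c(s,310,160,60,45)])])
cv2.imwrite('pics/m1.png',o)
E
```

```text
clock: 4.45
eef_pos: [557.9, 4.3, 133.6]
tcp_rot: [179.8, -0.0, -108.4]
ft_force: [0.3, -0.9, -0.2]
grip_width: 85.2
grasp_force: 0.0
clock: 5.12
eef_pos: [507.3, -146.8, 238.9]
tcp_rot: [-180.0, -0.1, -108.6]
ft_force: [1.5, -0.4, 0.8]
grip_width: 85.1
grasp_force: 0.0
[ 509.09147938 -142.97019297  238.81782488] [-1.79993352e+02  1.08819511e-02 -1.08456726e+02]
[[279.39406097  93.043986  ]]
```

View pics/m1.png

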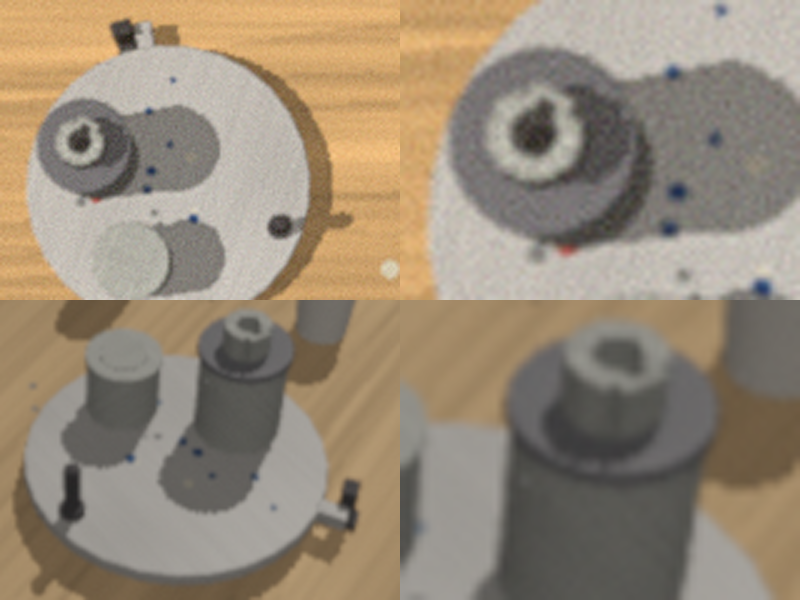

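View pics/w2.png

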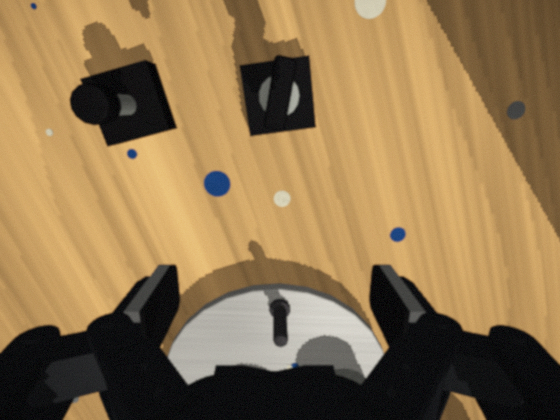

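The montage shows the lug against its bracket and the hub mouth in top view at (187,166.4), with the keyway up and to the right. The wrist view shows the handle centre at (280,93), against the predicted (279,93).

Run:
```python
from h import *
s=load('scene1');t=load('top1');w=load('w2')
print('hub',tri([(s,(342.5,168.2)),(t,(186.9,166.4))]), atz(t,(186.9,166.4),171),atz(s,(342.5,168.2),171))
a=atz(t,(186.9,166.4),171)[:2];b=atz(t,(189.5,160.4),171)[:2];v=b-a;print('key',v,np.degrees(np.arctan2(v[1],v[0])))
for z in(110,):
  q=[atz(w,u,z)[:2] for u in [(277,57),(297,58),(262,125),(283,130)]]
  print(np.round(q,1)); v=(q[2]+q[3]-q[0]-q[1])/2; print('bar',np.linalg.norm(v),np.degrees(np.arctan2(v[1],v[0])),np.mean(q,axis=0))
print('handle',tri([(w,(280,93)),(s,(208,255.6)),(t,(359.6,229.4))]),tri([(w,(280,93)),(s,(208,255.6))]))
# stand-hole reference
print('stand c', np.mean([atz(w,u,30)[:2] for u in [(239,66),(309,57),(315,127),(250,136)]],axis=0))
```

```text
hub (array([624.81473306, 196.01775883, 170.25017174]), [np.float64(1.4643965558098706), np.float64(1.4643965558099354)]) [623.48629344 195.04994991 171.        ] [626.22027611 196.34358581 171.        ]
key [14.19057823 -5.94822406] -22.74182967734403
[[ 470.8 -248.1]
 [ 456.5 -242.6]
 [ 498.2 -204.2]
 [ 483.3 -195.1]]
bar 53.100238123749456 59.325311364826305 [ 477.19988911 -222.5130057 ]
handle (array([ 476.9985734 , -222.87927334,  107.3096171 ]), [np.float64(0.3373493604854617), np.float64(1.1829601568309303), np.float64(0.9593383564755834)]) (array([ 477.12827072, -222.38229611,  106.67566612]), [np.float64(0.6952202682576161), np.float64(0.6952202682576952)])
stand c [ 477.50874604 -221.63404373]
```

```bash
python3 -m crank '[[[-0.266,-0.661,0,0,0,-0.107,0],[-0.266,-0.661,0,0,0,-0.106,0],[-0.266,-0.661,0,0,0,0,0],[-0.266,-0.661,0,0,0,0,0],[0,0,-0.9,0,0,0,0],[0,0,-0.9,0,0,0,0],[0,0,0,0,0,0,0],[0,0,0,0,0,0,0]]]'
python3 - <<'E'
from h import *
d=snap('wrist','w3');print(observe()['eef_pos'],observe()['tcp_rot'])
E
```

```text
clock: 5.93
eef_pos: [477.2, -220.7, 184.3]
tcp_rot: [179.9, 0.0, -120.5]
ft_force: [-0.7, -0.1, 0.5]
grip_width: 85.4
grasp_force: 0.0
[ 477.79332493 -221.18603717  185.53548576] [ 1.79992338e+02  6.00778509e-03 -1.20496730e+02]
```

View pics/w3.png

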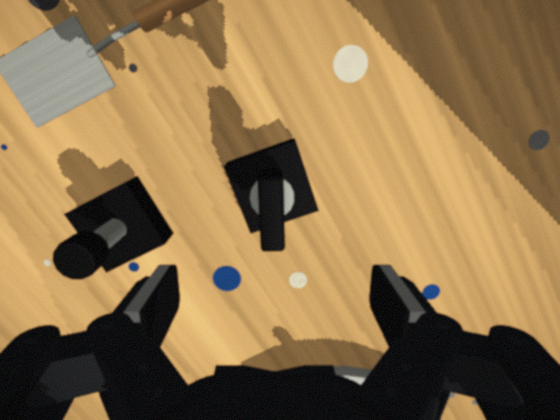

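The wrist view shows the bar upright in the picture, about (259–284, 175–250). The spindle knob is to the left at (80,255), so I'll check finger clearance.

Run:
```python
from h import *
w=load('w3');t=load('top1')
print('pred',proj(w,[[477.2,-222.3,110]]),'knob',atz(w,(80,255),100),atz(t,(369,171.5),98))
q=[atz(w,u,110)[:2] for u in [(259,178),(281,178),(261,249),(285,249)]]
v=(q[2]+q[3]-q[0]-q[1])/2; print(np.mean(q,axis=0),np.linalg.norm(v),np.degrees(np.arctan2(v[1],v[0])))
o=observe()['eef_pos'][:2]; k=atz(w,(80,255),100)[:2]-o; y=np.array([np.cos(np.radians(-30.5)),np.sin(np.radians(-30.5))]);print('knob along/across jaw',k@y,k@np.array([-y[1],y[0]]))
```

```text
pred [[271.83548003 216.48450298]] knob [ 620.01085214 -267.03525811  100.        ] [ 622.09738571 -251.1249387    98.        ]
[ 476.696876   -223.53680918] 52.27456185220528 61.607773805598875
knob along/across jaw 145.80900710547118 32.675825193875674
```

```bash
python3 -m crank '[[[-0.02,-0.05,-0.9,0,0,0.02,0],[0,0,-0.9,0,0,0,0],[0,0,-0.9,0,0,0,0],[0,0,-0.93,0,0,0,0],[0,0,0,0,0,0,0],[0,0,0,0,0,0,0.4],[0,0,0,0,0,0,0.8],[0,0,0,0,0,0,1]]]' 80; python3 -m crank '[[[0,0,0,0,0,0,1],[0,0,0,0,0,0,1],[0,0,0,0,0,0,1],[0,0,0,0,0,0,1],[0,0,0,0,0,0,1],[0,0,0,0,0,0,1]]]'
```

```text
clock: 6.65
eef_pos: [477.9, -224.0, 78.2]
tcp_rot: [-179.8, -0.0, -119.4]
ft_force: [0.6, 0.4, 0.5]
grip_width: 51.3
grasp_force: 0.0
clock: 7.15
eef_pos: [477.1, -223.7, 77.1]
tcp_rot: [-179.9, -0.0, -119.4]
ft_force: [-0.5, 0.7, 7.2]
grip_width: 16.9
grasp_force: 77.9
```

```bash
python3 -m crank '[[[0,0,0.3,0,0,0,1],[0,0,0.8,0,0,0,1],[0,0,0.9,0,0,0,1],[0,0,0.9,0,0,0,1],[0,0,0.9,0,0,0,1],[0,0,0.9,0,0,0,1],[0,0,0.9,0,0,0,1],[0,0,0.7,0,0,0,1]]]'
python3 - <<'E'
from h import *
w=load('w3');K,D,c,Rm=cam(w)
T=R.from_euler('xyz',[180,0,-120.5],degrees=True).as_matrix(); p=np.array([477.6,-221.2,185.5])
cl=T.T@(c-p); Rl=T.T@Rm
print(cl)
N=R.from_euler('xyz',[180,0,-112.7],degrees=True).as_matrix()
hub=np.array([624.8,196,170.5])
for back in (0,40,80,100,120):
  o=np.array([*(hub[:2]-back*(N@[1,0,0])[:2]),266]);
  for sgn in (1,-1):
    o=np.array([*(hub[:2]+sgn*back*(N@[1,0,0])[:2]),266]); d=dict(w); 
    cc=o+N@cl; RR=N@Rl; q=(hub-cc)@RR; print(back*sgn,np.round(o),K[0,0]*q[:2]/q[2]+K[:2,2])
print(observe())
E
```

```text
clock: 7.82
eef_pos: [476.4, -223.3, 267.8]
tcp_rot: [-179.9, -0.0, -119.4]
ft_force: [0.5, -0.3, -2.4]
grip_width: 17.0
grasp_force: 79.7
[  74.57416371    0.71001723 -141.13615113]
0 [625. 196. 266.] [272.20636071 209.46593504]
0 [625. 196. 266.] [272.20636071 209.46593504]
40 [609. 159. 266.] [272.34253389 257.40745232]
-40 [640. 233. 266.] [272.05664272 156.75579282]
80 [594. 122. 266.] [272.46692078 301.19945735]
-80 [656. 270. 266.] [271.89125325  98.52830378]
100 [586. 104. 266.] [272.52516244 321.70418107]
-100 [663. 288. 266.] [271.80189212  67.06756767]
120 [578.  85. 266.] [272.58098814 341.3583356 ]
-120 [671. 307. 266.] [271.70759583  33.86934719]
{'clock': 7.8167, 'joints': array([-3.42509815e+01,  1.19358224e+01,  2.64589763e+00,  8.06117406e+01,
       -9.32327521e-04, -9.48221533e+01]), 'qd': array([ 0.04494552, -2.35279432, 31.55411956, 34.20131897, -0.09799598,
       -0.03421617]), 'effort': array([ 9.02520167e-02, -5.26610470e+01,  3.28286254e+01, -1.07771236e+00,
       -2.19765774e-03, -5.26861515e-05]), 'eef_pos': array([ 476.40850376, -223.25312843,  267.775546  ]), 'tcp_rot': array([-1.79902092e+02, -9.19534082e-03, -1.19428837e+02]), 'ft_force': array([ 0.51333323, -0.33313013, -2.41492953]), 'wrist_torque': array([-0.06670735,  0.00325815, -0.00251814]), 'grasp_force': 79.7347104549408, 'grip_width': 16.971973170947326}
```

```bash
python3 -m crank '[[[0.318,0.879,0,0,0,0.0585,1],[0.318,0.879,0,0,0,0.0585,1],[0.318,0.879,0,0,0,0,1],[0.318,0.879,0,0,0,0,1],[0.318,0.879,0,0,0,0,1],[0.318,0.879,0,0,0,0,1],[0.318,0.879,0,0,0,0,1],[0.318,0.879,0,0,0,0,1]]]'; python3 -m crank '[[[0.318,0.879,0,0,0,0,1],[0.318,0.879,0,0,0,0,1],[0.318,0.879,0,0,0,0,1],[0.318,0.879,0,0,0,0,1],[0.318,0.879,0,0,0,0,1],[0.318,0.879,0,0,0,0,1],[0.318,0.879,0,0,0,0,1],[0.318,0.879,0,0,0,0,1]]]';  python3 -m crank '[[[0.318,0.879,0,0,0,0,1],[0.318,0.879,0,0,0,0,1],[0,0,0,0,0,0,1],[0,0,0,0,0,0,1],[0,0,0,0,0,0,1]]]'
python3 - <<'E'
from h import *
d=snap('wrist','w4');print(observe()['eef_pos'],observe()['tcp_rot'])
print(proj(d,[[624.8,196,170.5]]))
i=d['image'][:,:,::-1]
o=np.hstack([cv2.resize(i[40:340,120:420],(400,400)),cv2.resize(i[70:190,215:335],(400,400),interpolation=cv2.INTER_CUBIC)])
cv2.imwrite('pics/m4.png',o)
E
```

```text
clock: 8.48
eef_pos: [552.8, -11.0, 265.5]
tcp_rot: [180.0, -0.0, -112.7]
ft_force: [-0.5, -1.2, -1.4]
grip_width: 17.1
grasp_force: 79.8
clock: 9.15
eef_pos: [629.1, 199.9, 265.4]
tcp_rot: [180.0, -0.0, -112.7]
ft_force: [0.9, -0.9, -1.8]
grip_width: 17.0
grasp_force: 79.8
clock: 9.57
eef_pos: [648.0, 251.2, 264.9]
tcp_rot: [180.0, -0.0, -112.7]
ft_force: [0.8, -0.2, -1.8]
grip_width: 17.1
grasp_force: 79.7
[648.01781823 250.67879514 265.16034624] [ 1.79991294e+02 -2.35899615e-02 -1.12742023e+02]
[[273.37446209 128.86998982]]
```

View pics/m4.png

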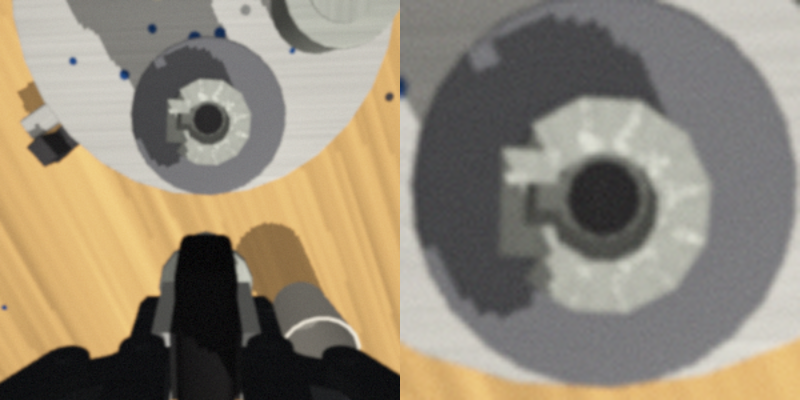

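The wrist view shows the hub mouth centre at about (276,131.4). Its keyway points left in the picture, almost along the key's direction (tool -y).

Run:
```python
from h import *
s=load('scene1');t=load('top1');w=load('w4')
u=(276.05,131.35)
h=atz(w,u,171);print(h,tri([(w,u),(t,(186.9,166.4))]),tri([(w,u),(s,(342.5,168.2)),(t,(186.9,166.4))]))
for c in [(530,201.5),(530,206)]:
  k=atz(w,(215+(c[0]-400)/3.333,70+c[1]/3.333),171)-h;print(np.degrees(np.arctan2(k[1],k[0])),np.linalg.norm(k))
# consistent camera check: hub outline fit
g=cv2.cvtColor(w['image'],cv2.COLOR_RGB2GRAY)[70:190,215:335]
m=(cv2.resize(g,None,fx=4,fy=4,interpolation=cv2.INTER_CUBIC)>140).astype('uint8')
n,l,st,ce=cv2.connectedComponentsWithStats(m)
for i in range(1,n):
  if st[i,4]>1500: print(st[i],ce[i]/4+[215,70])
e=w['image'][100:165,235:315]; 
cv2.imwrite('pics/m5.png',cv2.resize(np.clip(e[:,:,::-1].astype(float)*1.4,0,255).astype('uint8'),(720,585),interpolation=cv2.INTER_CUBIC))
```

```text
[623.70571794 198.27757946 171.        ] (array([624.71376656, 198.18761749, 156.99101413]), [np.float64(1.2517843068784111), np.float64(1.2517843068783263)]) (array([624.32762326, 197.29219476, 169.05259093]), [np.float64(1.2564662352319957), np.float64(1.3867782593698086), np.float64(1.9978702590659507)])
-25.032267743438485 15.580022525380647
-21.607101953605447 15.587673456072277
[    0     0   480   480 50519] [281.93882995 151.43750866]
[  126   118   249   260 31808] [281.66800805 130.38839286]
```

View pics/m5.png

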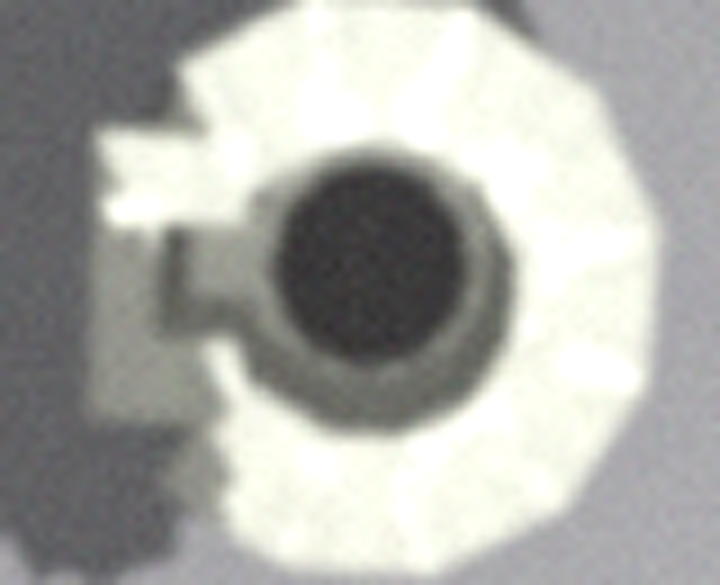

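The enlarged crop puts the mouth centre at about (276,132) in the picture. The slot is centred about 4° towards negative yaw from the key, so the keyway is at about -26°.

```bash
python3 -m crank '[[[-0.267,-0.6,0,0,0,-0.058,1],[-0.267,-0.6,0,0,0,0,1],[-0.267,-0.6,0,0,0,0,1],[0,0,-0.4,0,0,0,1],[0,0,-0.4,0,0,0,1],[0,0,0,0,0,0,1],[0,0,0,0,0,0,1],[0,0,0,0,0,0,1]]]'; python3 -m crank '[[[0,0,-0.1,0,0,0,1],[0,0,-0.1,0,0,0,1],[0,0,-0.1,0,0,0,1],[0,0,0,0,0,0,1]]]'
```

```text
clock: 10.28
eef_pos: [624.4, 196.8, 241.9]
tcp_rot: [-180.0, 0.0, -116.1]
ft_force: [0.2, 0.4, -1.9]
grip_width: 17.3
grasp_force: 79.7
clock: 10.62
eef_pos: [624.1, 197.4, 231.1]
tcp_rot: [180.0, -0.0, -116.0]
ft_force: [0.6, 0.4, -1.9]
grip_width: 17.2
grasp_force: 79.7
```

```bash
python3 -m crank '[[[0,0,-0.05,0,0,0,1],[0,0,-0.05,0,0,0,1],[0,0,0,0,0,0,1]]]'
```

```text
clock: 10.87
eef_pos: [624.2, 197.3, 228.5]
tcp_rot: [180.0, -0.0, -116.0]
ft_force: [0.4, -0.3, -2.0]
grip_width: 17.0
grasp_force: 79.7
```

```bash
python3 -m crank '[[[0,0,-0.1,0,0,0,1],[0,0,-0.1,0,0,0,1],[0,0,-0.1,0,0,0,1],[0,0,0,0,0,0,1]]]'
```

```text
clock: 11.2
eef_pos: [624.0, 197.3, 219.0]
tcp_rot: [179.9, -0.0, -116.0]
ft_force: [-0.2, 0.5, -1.7]
grip_width: 16.8
grasp_force: 79.7
```

```bash
python3 -m crank '[[[0,0,-0.08,0,0,0,1],[0,0,-0.08,0,0,0,1],[0,0,0,0,0,0,1]]]'
```

```text
clock: 11.45
eef_pos: [624.2, 197.3, 214.5]
tcp_rot: [180.0, -0.0, -116.0]
ft_force: [0.4, 0.4, -2.4]
grip_width: 16.9
grasp_force: 79.7
```

```bash
python3 -m crank '[[[0,0,-0.08,0,0,0,1],[0,0,-0.08,0,0,0,1],[0,0,0,0,0,0,1]]]'
```

```text
clock: 11.7
eef_pos: [624.1, 197.3, 209.7]
tcp_rot: [180.0, -0.0, -116.0]
ft_force: [-0.2, -0.1, -1.8]
grip_width: 17.2
grasp_force: 79.7
```

```bash
python3 -m crank '[[[0,0,-0.08,0,0,0,1],[0,0,-0.08,0,0,0,1],[0,0,0,0,0,0,1]]]'
```

```text
clock: 11.95
eef_pos: [624.1, 197.3, 204.9]
tcp_rot: [180.0, -0.0, -116.0]
ft_force: [0.5, -0.5, -2.1]
grip_width: 16.8
grasp_force: 79.7
```

```bash
python3 -m crank '[[[0,0,-0.08,0,0,0,1],[0,0,-0.08,0,0,0,1],[0,0,0,0,0,0,1]]]'
```

```text
clock: 12.2
eef_pos: [624.4, 197.3, 200.8]
tcp_rot: [-180.0, 0.0, -116.0]
ft_force: [-0.8, -0.1, 4.9]
grip_width: 16.9
grasp_force: 80.5
```

```bash
python3 -m crank '[[[0,0,-0.08,0,0,0,1],[0,0,-0.05,0,0,0,1],[0,0,0,0,0,0,1]]]'
```

```text
clock: 12.45
eef_pos: [624.4, 197.3, 196.9]
tcp_rot: [-180.0, 0.0, -116.0]
ft_force: [-1.2, 0.4, 4.9]
grip_width: 17.3
grasp_force: 80.8
```

```bash
python3 -m crank '[[[0,0,-0.07,0,0,0,1],[0,0,-0.06,0,0,0,1],[0,0,0,0,0,0,1]]]'
```

```text
clock: 12.7
eef_pos: [624.4, 197.3, 193.2]
tcp_rot: [-180.0, 0.0, -116.0]
ft_force: [-0.8, -0.2, 8.7]
grip_width: 17.2
grasp_force: 81.0
```

```bash
python3 -m crank '[[[0,0,-0.05,0,0,0,1],[0,0,0,0,0,0,1],[0,0,0,0,0,0,1]]]'
```

```text
clock: 12.95
eef_pos: [624.5, 197.3, 192.2]
tcp_rot: [-179.9, 0.0, -116.0]
ft_force: [-2.4, -0.1, 7.4]
grip_width: 16.9
grasp_force: 81.2
```

```bash
python3 -m crank '[[[0,0,-0.05,0,0,0,1],[0,0,0,0,0,0,1],[0,0,0,0,0,0,1]]]'
```

```text
clock: 13.2
eef_pos: [624.5, 197.3, 192.0]
tcp_rot: [-179.9, 0.1, -116.0]
ft_force: [-4.1, -1.4, 16.6]
grip_width: 17.0
grasp_force: 82.2
```

```bash
python3 -m crank '[[[0,0,-0.05,0,0,0,1],[0,0,0,0,0,0,1],[0,0,0,0,0,0,1]]]'
```

```text
clock: 13.45
eef_pos: [624.7, 197.3, 192.0]
tcp_rot: [-179.8, 0.2, -116.1]
ft_force: [-6.2, -3.1, 24.8]
grip_width: 17.4
grasp_force: 83.6
```

The force rises against a hard stop at z=192, the height expected with the collar on the hub. I'll check by picture.

```bash
python3 -m crank '[[[0,0,0,0,0,0,1],[0,0,0,0,0,0,1],[0,0,0,0,0,0,1],[0,0,0,0,0,0,1],[0,0,0,0,0,0,1],[0,0,0,0,0,0,1]]]'
python3 - <<'E'
from h import *
s=snap('scene','s9');t=snap('top','t9')
o=np.hstack([cv2.resize(s['image'][120:270,250:400,::-1],(400,400),interpolation=cv2.INTER_CUBIC),cv2.resize(t['image'][100:250,140:290,::-1],(400,400),interpolation=cv2.INTER_CUBIC)])
cv2.imwrite('pics/m9.png',o)
E
```

```text
clock: 13.95
eef_pos: [624.7, 197.3, 192.0]
tcp_rot: [-179.8, 0.2, -116.1]
ft_force: [-6.3, -2.3, 25.8]
grip_width: 16.8
grasp_force: 83.6
```

View pics/m9.png

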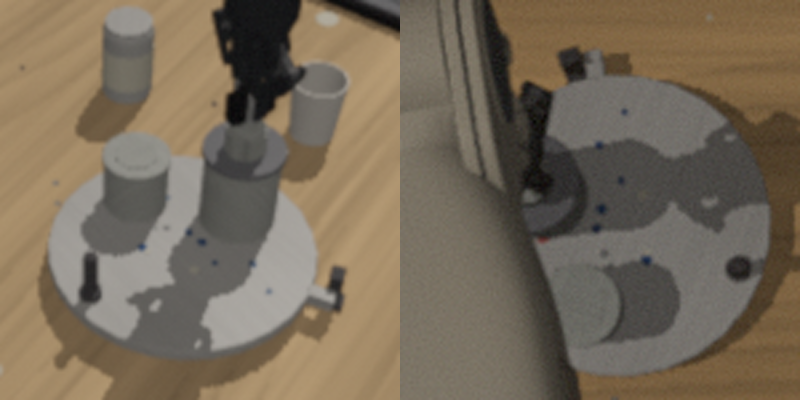

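The collar sits on the hub at left (245,150), and the lug is still at its bracket at right (583,65).

```bash
python3 -c "
from station import r
print(r.hand_in())"
```

```text
the job is handed in; nothing more can be done
None
```

I turned the carousel to its index stop, pushed the keyed shaft into the hub until the collar seated, and handed the job in with the arm still gripping and pressing it home (about 26 N, roughly 14 s on the clock); no verdict was returned.

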